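# Service the desk humidifier: filter in, filler cap off

### The arm

A 6-joint arm with a two-finger parallel gripper is mounted at the origin on the work surface. World frame = base frame: x ahead of the robot, y to its left, z up, the work surface at z = 0. Lengths are in m, angles in rad, forces in N, time in s.
With the tool pointing down it reaches from about 0.25 to 0.725 m from the base axis. Payload 4 kg.
Tool frame: the origin (TCP) lies between the finger pads; the fingertips stand 8 mm ahead of it and the grasp point (between the pads) lies 11 mm behind it (bot.tip_reach is the distance from the TCP to the fingertips, in m); z points along the fingers, y is the line along which they close (so a half turn about z gives the same grasp; the last joint's range is limited). The gripper opens to 85 mm and grips with 20 to 120 N. Pads are 22 mm wide; open, the fingers measure 114 mm over their backs; the gripper's body (76 mm by 85 mm) begins 54 mm behind the grasp point. The pads swing forward as they close: fully open they stand 13 mm farther back than shut.
Start: joints at [-1.292, 0.241, 0.005, 1.335, 0, 1.571], TCP at [0.138, -0.481, 0.239] pointing down, gripper open.
Joint ranges: [-2.72, 2.72], [-1.05, 1.87], [-1.09, 1.28], [-1.99, 2.15], [-1.42, 1.44], [-3.14, 3.14]. Speed limits (rad/s): [2.79, 2.79, 3.14, 3.14, 3.14, 3.14].

### API

Orientations are given as a unit quaternion [x, y, z, w].
In Python, from workcell import bot gives the robot as it stands.
- The arm moves only by the tool move_arm, never from a script. Its argument "deltas" is a list of rows, each a list of 7 numbers: the opening, from 0 (shut) to 1 (fully open), then the shift along the tool's x, y, z in mm, then the turn, a rotation vector about the tool's x, y, z in degrees. In form: [[gripper, tx, ty, tz, ax, ay, az], ...]. A call has 1 to 10 rows; each row shifts and turns the commanded pose from where the row before left it, along the tool's axes as they then stand; what a row does not reach is not made up. A row lasts 1/12 s, in which the tool goes at most 41.7 mm and 7.16 degrees, less where a joint would pass 70% of its speed; a pose out of reach is approached as far as the arm can. A call is refused whole if a number of a shift passes 41.7 or a number of a turn 7.16, either way. A call with a gripper value outside its range is refused whole. The fingers move at their own pace and stop on an object; the grip force is fixed at half the most. Time passes only in rows, so rows that do not move let the fingers close. It gives the time, the measured TCP pose, the force, the opening and the grip force at its end, in the units of the state.
- bot.get_obs(): the state, without advancing time (a new reading comes with each control period).
- bot.camera(name): name is "side" or "top" or "wrist"; returns the picture (420x560x3 uint8, blue, green, red); there is no depth.
- bot.calibration(name): a dict with "K" (3x3 intrinsics, pixels), "dist_coeffs" ([k1, k2, p1, p2, k3] as OpenCV has them; the pictures are not rectified), "position" and "orientation" of the camera in the world. Camera axes: x right, y down, z forward; pixel columns grow to the right and rows downward; lengths in m; the calibration is good to about 2 mm. A picture is of the moment at which its call begins: read the wrist's pose just before it. calibration takes no time and is no camera call; for the wrist camera it gives the pose at the moment of the call.
- bot.job_done(): hands the job in; it is judged then, once.
Trained networks look in the newest picture that a camera, given by its name, has taken for a name from the list of things; names that differ only in an ending like _2 or _b are one class to them, and where a whole thing is asked for, a point or a joint stands for the part that bears it (a point fixed in the world has none). Each returns a list of dicts, best first, with "conf" (0 to 1); they miss things now and then, are a little off and sometimes report something else, mostly with a low value. They report only what shows in the picture. A call takes as long as a camera call.
- bot.outline_of(query, camera): "pixels" (420x560 bool, what is visible of it) and "rect" ([left, top, width, height] in pixels, round what is visible of it).
The state is a dict: "clock": time; "joint_pos": joint angles; "joint_vel": joint speeds; "tau": joint torques, N m; "eef_pos": TCP position; "tool_rot": TCP orientation; "ft_force": force on the tool from outside, world axes, zero at the start; "ft_torque": the same for the moment, N m; "grip_width": finger opening in m; "grasp_force": force on a finger pad.
Only numpy, scipy, OpenCV 4.12 (cv2) and the standard library are available. Lean on these libraries where they do the work, as an engineer would, in place of code of your own. Each camera call takes 0.05 s, during which the arm holds its last target. There are 200 camera calls.

### The job

The desk humidifier needs a new filter and a refill. First take the filter panel by its orange tab from the wooden rack, push it fully home into the slot in the humidifier's top and let go of it. Then take off the blue filler cap - nobody remembers which way it loosens, so try both ways - and finish while still holding it, upright and still, a good 10 cm above where it sat, leaving everything else on the desk where it is.

Things in the scene. Friction and masses are not known exactly. Their poses are not given: they have to be found in the camera images.
- filter_center (a point): Centre of the filter panel: grey frame with blue-white media, 100 (its x) x 12 (its y) x 70 mm tall, plus an orange pull tab 44 mm wide, 12 mm thick, from 70 to 102 mm above the lower edge. This point is 51 mm above the lower edge. 0.12 kg, same both ways round. It stands upright in the rack's pocket, 40 mm deep: lift it straight up 45 mm to clear.
- rack: Dark wooden rack fixed to the desk, 140 mm (x) x 50 mm (y) x 50 mm tall, origin at the centre of its underside; pocket along its x in the middle holds the filter.
- humidifier: White desktop humidifier fixed to the desk, 180 mm (x) x 250 mm (y), flat top deck 100 mm above the desk; origin at the centre of its underside, z up. On the deck: the filter slot (60 mm towards its +y) and the filler neck with the cap (60 mm towards its -y); near the -x edge a square mist outlet, 58 mm wide and 18 mm high.
- slot_mouth (a point): Centre of the filter slot's mouth, level with the deck. Axes as the humidifier's: the slot is 103 mm along x, 15 mm along y, 70 mm deep straight down, with a 3 mm chamfer at the mouth. With the filter fully home only its orange tab stands out, and the filter's centre is 19 mm below this point.
- cap_grip (a point): Grip point of the blue filler cap, on its axis, mid-bar. Cap 62 mm across, skirt 31 mm high; on top a finger bar 52 mm long (cap's x), 14 mm wide (its y), from 31 to 58 mm above the underside; this point is at 45 mm. 0.06 kg. Two lugs inside the skirt, at the cap's +x and -x, lie under ledges of the neck: a quarter-turn (bayonet) cap. Bar at the start: along the humidifier's x within 4 degrees.
- neck_top (a point): Centre of the neck's top, 24 mm above the deck, under the cap (its grip point starts 21 mm above this). One way, which varies and is hidden, the cap meets a hard stop within 15 degrees; the other way it turns freely and lifts straight off once turned 60 to 105 degrees. Before that it has only 2 mm of vertical play.
- mug: Blue mug, 80 mm in diameter, 90 mm tall, origin under its centre. Bystander.
- jug: Green glass jug for the refill, 104 mm across, 150 mm tall, origin under its centre. Bystander.
- tape: Roll of amber tape lying flat, 68 mm across, 24 mm high, origin under its centre. Bystander.
- stapler: Red and black stapler, 130 mm x 34 mm x 38 mm, origin under its centre. Bystander.
- pen_cup: Dark steel pen cup with pens, 72 mm across, 95 mm tall (pens to 150 mm), origin under its centre. Bystander.
- phone: Black phone lying flat, 150 x 73 x 9 mm, origin under its centre. Bystander.
- eraser: White eraser, 55 x 22 x 13 mm, origin under its centre. Bystander.

How it is judged:
On the way, in this order (a step that is already met when the one before it is completed fails the run):
1. the filter is fully home in its slot and let go, the cap still on (z of filter_center in the frame of slot_mouth below -0.015 m and horizontal distance between filter_center and slot_mouth below 0.006 m and angle between filter_center's own z axis and vertical below 0.1 rad and contact force between the fingers and filter below 0.3 N and not (z of cap_grip in the frame of neck_top above 0.081 m)), for 0.2 s.
2. the cap is off and held up by the fingers (z of cap_grip in the frame of neck_top above 0.081 m and contact force between the fingers and cap above 1 N), for 0.2 s.
At the end, for the whole second after the job is handed in: The filter is fully home in the slot (its centre at least 15 mm below the slot's mouth, within 6 mm of the middle, upright within 0.1 rad) and untouched; the cap is held by the fingers, at rest, at least 60 mm higher than it sat, upright within 0.35 rad and clear of the humidifier (all of step 2 and z of filter_center in the frame of slot_mouth below -0.015 m and horizontal distance between filter_center and slot_mouth below 0.006 m and angle between filter_center's own z axis and vertical below 0.1 rad and contact force between cap and humidifier below 0.2 N and angle between cap_grip's own z axis and vertical below 0.35 rad and linear speed of cap below 0.03 m/s and contact force between the fingers and filter below 0.3 N); the arm keeps its last pose, push and grip.
It fails at once if a bystander is moved more than 30 mm (distance of any of mug, jug, tape, stapler, pen_cup, phone, eraser from where it was at the start of the episode above 0.03 m).
It fails at once if the cap is taken off before the filter is home (z of cap_grip in the frame of neck_top above 0.081 m and not (z of filter_center in the frame of slot_mouth below -0.015 m and horizontal distance between filter_center and slot_mouth below 0.006 m and angle between filter_center's own z axis and vertical below 0.1 rad)).
It also fails if it takes over 72 s, if anything falls off the work surface, if the arm or the gripper's body presses on something with over 40 N, if the wrist force passes 120 N, or if a joint passes its speed limit or range.

## Working session

There is one attempt and no reset: what is moved stays moved. The work goes in short steps, Python scripts to look and compute and a tool call to move; the robot and the scene stay as the last step left them, time stands still between calls to the robot, and variables do not carry over. Pictures are saved under pics/ and viewed, at most 10 in all, crops included, and the job is handed in when it is done.

Besides the shell and the picture viewer there is one more tool, called after "Emit:" in YAML: its name, and indented under it one key for each argument. move_arm: Moves the arm, as the interface text tells. Its arguments: {"type":"object","properties":{"deltas":{"type":"array","items":{"type":"array","items":{"type":"number"}}}},"required":["deltas"]}

```bash
mkdir -p pics; ls
cat > h.py <<'E'
import numpy as np, cv2
from scipy.spatial.transform import Rotation as R
from workcell import bot
def ray(cam,uv,c=None):
    c=c or bot.calibration(cam)
    p=cv2.undistortPoints(np.array(uv,float).reshape(-1,1,2),np.array(c["K"]),np.array(c["dist_coeffs"])).reshape(-1,2)
    d=np.c_[p,np.ones(len(p))]
    return np.array(c["position"]),R.from_quat(c["orientation"]).apply(d)
def atz(cam,uv,z,c=None):
    o,d=ray(cam,uv,c); return o+d*((z-o[2])/d[:,2])[:,None]
def proj(cam,P,c=None):
    c=c or bot.calibration(cam)
    Rm=R.from_quat(c["orientation"]).inv(); t=-Rm.apply(c["position"])
    return cv2.projectPoints(np.array(P,float).reshape(-1,1,3),Rm.as_rotvec(),t,np.array(c["K"]),np.array(c["dist_coeffs"]))[0].reshape(-1,2)
E
python3 - <<'E'
from h import *
for c in("top","side"):
    im=bot.camera(c); cv2.imwrite(f"pics/{c}0.png",im)
    k=bot.calibration(c); print(c,np.round(k["position"],3),np.round(R.from_quat(k["orientation"]).as_matrix(),2).tolist(),np.round(k["K"],0).tolist())
    for n in["filter_center","rack","humidifier","cap_grip","mug","jug","tape","stapler","pen_cup","phone","eraser"]:
        r=bot.outline_of(n,c)
        if r:
            m=r[0]["pixels"]; ys,xs=np.nonzero(m); q=cv2.minAreaRect(np.c_[xs,ys].astype(np.float32))
            print(n,round(r[0]["conf"],2),np.round(q[0]),np.round(q[1]),round(q[2]),np.round(atz(c,[q[0]],0.05)[0,:2],3))
        else: print(n,None)
print(bot.get_obs())
E
```

```text
pics
top [ 0.286 -0.016  1.618] [[-0.01, -0.98, 0.19], [-1.0, 0.01, 0.01], [-0.01, -0.19, -0.98]] [[524.0, 0.0, 283.0], [0.0, 524.0, 205.0], [0.0, 0.0, 1.0]]
filter_center 0.72 [363. 211.] [21. 23.] 45 [ 0.566 -0.249]
rack 0.86 [232. 222.] [49. 19.] 79 [0.537 0.149]
humidifier 0.91 [342. 220.] [64. 88.] 72 [ 0.539 -0.186]
cap_grip 0.65 [364. 211.] [21. 22.] 0 [ 0.566 -0.251]
mug 0.65 [117. 247.] [34. 36.] 63 [0.463 0.5  ]
jug 0.89 [137. 180.] [46. 36.] 45 [0.672 0.448]
tape 0.66 [161. 282.] [23. 22.] 45 [0.358 0.36 ]
stapler 0.94 [277. 141.] [11. 41.] 5 [0.79  0.009]
pen_cup 0.62 [422. 183.] [24. 36.] 45 [ 0.652 -0.437]
phone 0.59 [454. 260.] [50. 23.] 31 [ 0.413 -0.52 ]
eraser 0.67 [398. 282.] [ 8. 18.] 27 [ 0.351 -0.345]
side [0.332 1.015 1.155] [[-0.97, -0.16, 0.17], [-0.23, 0.69, -0.69], [-0.01, -0.71, -0.7]] [[418.0, 0.0, 284.0], [0.0, 418.0, 213.0], [0.0, 0.0, 1.0]]
filter_center 0.89 [286. 256.] [15. 29.] 90 [0.55  0.132]
rack 0.94 [286. 265.] [20. 41.] 90 [0.541 0.172]
humidifier 0.74 [308. 197.] [62. 52.] 88 [ 0.534 -0.176]
cap_grip 0.65 [306. 172.] [17. 14.] 90 [ 0.569 -0.3
[... 385 characters left out ...]
': array([-1.29202652e+00,  2.40600073e-01,  4.99605241e-03,  1.33520789e+00,
       -2.55542225e-05,  1.57082177e+00]), 'joint_vel': array([-6.32355517e-04, -1.12093691e-03, -4.63565868e-05,  8.72214680e-04,
        2.56013702e-04, -3.73278111e-04]), 'tau': array([-5.23884296e-06, -3.72222447e+01,  2.52692646e+01,  1.36450639e-03,
       -1.96958064e-05, -1.68945348e-05]), 'eef_pos': array([ 0.1375778 , -0.4806941 ,  0.23930492]), 'tool_rot': array([ 9.90303408e-01,  1.38921414e-01, -1.37357739e-05, -5.94058310e-06]), 'ft_force': array([ 0.47712096, -0.17032549, -0.29561877]), 'ft_torque': array([-0.04759128, -0.0273444 , -0.01729234]), 'grasp_force': 0.0, 'grip_width': 0.08546888596422886}
```

View pics/top0.png

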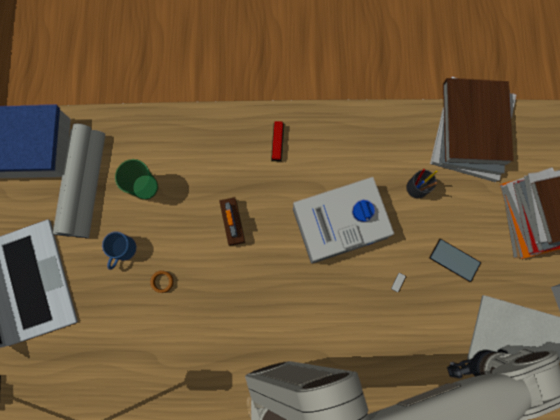

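View pics/side0.png

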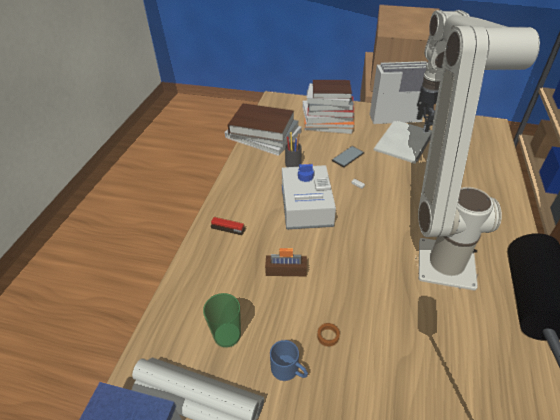

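The pictures agree with the networks' reports, apart from filter_center in the top view. The humidifier is at about (342,220) in the top view with the cap at (364,211). The rack is at (232,222) with the orange tab. I'll move over the humidifier for a close look on the way.

Emit:
move_arm:
  deltas:
    - [1,33,-15,-14,0,0,0]
    - [1,33,-15,-14,0,0,0]
    - [1,33,-15,-14,0,0,0]
    - [1,33,-15,-14,0,0,0]
    - [1,33,-15,-14,0,0,0]
    - [1,33,-15,-14,0,0,0]
    - [1,33,-15,-14,0,0,0]
    - [1,33,-15,-14,0,0,0]
    - [1,33,-15,-14,0,0,0]
    - [1,33,-15,-14,0,0,0]

```text
clock: 2.03
eef_pos: [0.4146, -0.2442, 0.3803]
tool_rot: [0.99, 0.139, 0.0, 0.0]
ft_force: [1.7, -1.9, 0.0]
grip_width: 0.0853
grasp_force: 0.0
```

Run:
```python
from h import *
k=bot.calibration("wrist"); o=bot.get_obs(); print(o["clock"],o["eef_pos"],o["tool_rot"],o["joint_pos"])
Rt=R.from_quat(o["tool_rot"])
print(Rt.inv().apply(k["position"]-o["eef_pos"]),(Rt.inv()*R.from_quat(k["orientation"])).as_matrix().round(2),k["K"])
im=bot.camera("wrist"); cv2.imwrite("pics/w1.png",im)
for n,z in(("rack",.05),("humidifier",.1)):
    im=bot.camera("top");m=bot.outline_of(n,"top")[0]["pixels"];ys,xs=np.nonzero(m)
    q=cv2.boxPoints(cv2.minAreaRect(np.c_[xs,ys].astype(np.float32))); P=atz("top",q,z)[:,:2]; e=np.diff(np.r_[P,P[:1]],axis=0)
    print(n,P.round(3).tolist(),np.linalg.norm(e,axis=1).round(3),np.degrees(np.arctan2(e[:,1],e[:,0])).round(1))
```

```text
2.0333 [ 0.41462663 -0.24420292  0.38025995] [9.90292323e-01 1.38999909e-01 2.56672723e-04 2.71208248e-04] [-5.32205647e-01  1.89430617e-01  3.02175649e-01  1.68280198e+00
 -1.05152381e-04  2.33048405e+00]
[ 0.07582261  0.00051335 -0.13346956] [[ 0.   -0.95 -0.3 ]
 [ 1.    0.   -0.  ]
 [ 0.   -0.3   0.95]] [[314.83093939   0.         279.58843962]
 [  0.         314.83093939 216.92642545]
 [  0.           0.           1.        ]]Traceback (most recent call last):
  File "<stdin>", line 7, in <module>
IndexError: list index out of range
```

View pics/w1.png

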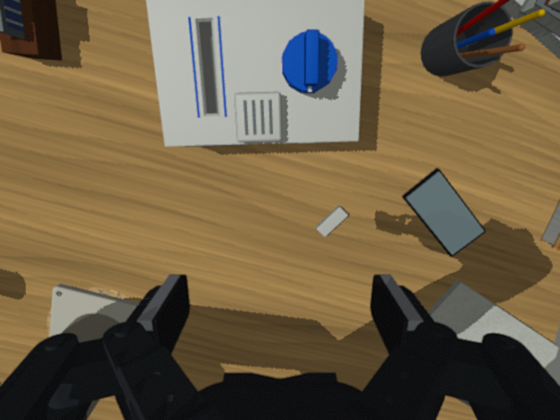

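The wrist picture shows the slot at about (208,65), the cap with its bar at (311,60), the mist outlet at (258,117) and the rack at the upper left. I'll centre the humidifier in the view.

Emit:
move_arm:
  deltas:
    - [1,25,-5,4,0,0,0]
    - [1,25,-5,4,0,0,0]
    - [1,25,-5,4,0,0,0]
    - [1,25,-5,4,0,0,0]
    - [1,25,-5,4,0,0,0]
    - [1,10,0,0,0,0,0]
    - [1,0,0,0,0,0,0]

```text
clock: 2.77
eef_pos: [0.5372, -0.1845, 0.3572]
tool_rot: [0.99, 0.139, -0.001, -0.001]
ft_force: [-1.4, -0.4, -0.8]
grip_width: 0.0858
grasp_force: 0.0
```

Run:
```python
from h import *
k=bot.calibration("wrist"); o=bot.get_obs(); print(o["clock"],o["eef_pos"],o["joint_pos"].round(2))
im=bot.camera("wrist"); cv2.imwrite("pics/w2.png",im); np.save("k2.npy",k,allow_pickle=True)
for n,z in(("cap_grip",.155),("humidifier",.1),("rack",.05)):
    r=bot.outline_of(n,"wrist")
    if not r: print(n,None);continue
    m=r[0]["pixels"];ys,xs=np.nonzero(m); q=cv2.minAreaRect(np.c_[xs,ys].astype(np.float32)); b=cv2.boxPoints(q)
    P=atz("wrist",b,z,k)[:,:2]; e=np.diff(np.r_[P,P[:1]],axis=0)
    print(n,r[0]["conf"],b.round().tolist(),P.round(3).tolist(),P.mean(0),np.linalg.norm(e,axis=1).round(3),np.degrees(np.arctan2(e[:,1],e[:,0])).round(1))
r=bot.camera("top")
for n in("rack","cap_grip"):
    r=bot.outline_of(n,"top"); print(n,len(r))
```

```text
2.7667 [ 0.53721133 -0.18451628  0.35721213] [-0.33  0.38  0.5   1.69 -0.    2.53]
cap_grip 0.88 [[289.0, 180.0], [326.0, 143.0], [365.0, 182.0], [328.0, 219.0]] [[0.55, -0.191], [0.599, -0.217], [0.571, -0.271], [0.52, -0.246]] [ 0.56011114 -0.23142682] [0.055 0.06  0.057 0.062] [ -28.3 -117.   153.9   61. ]
humidifier 0.77 [[171.0, 105.0], [382.0, 101.0], [385.0, 245.0], [174.0, 250.0]] [[0.588, -0.037], [0.661, -0.274], [0.491, -0.345], [0.406, -0.074]] [ 0.53649276 -0.18234307] [0.248 0.184 0.285 0.185] [ -72.8 -157.1  107.4   11.4]
rack 0.69 [[12.0, 43.0], [72.0, 34.0], [90.0, 151.0], [30.0, 160.0]] [[0.604, 0.19], [0.635, 0.116], [0.495, 0.077], [0.458, 0.158]] [0.54803606 0.13524189] [0.08  0.146 0.089 0.149] [ -67.2 -164.6  114.2   12.2]
rack 1
cap_grip 0
```

View pics/w2.png

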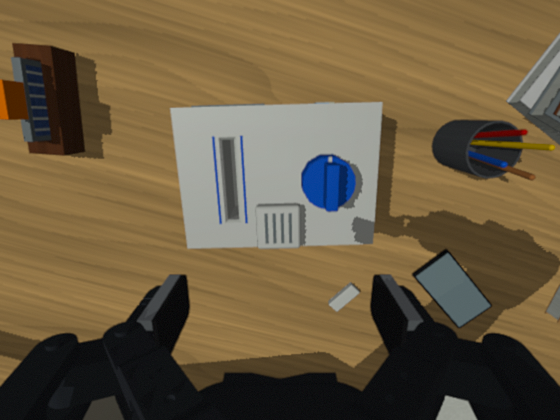

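```bash
cat > fit.py <<'E'
from h import *
from scipy.optimize import least_squares
def fit(im,k,model,guess,x0,sub=True):
    g=cv2.cvtColor(im,cv2.COLOR_BGR2GRAY)
    c=np.array(guess,np.float32).reshape(-1,1,2)
    if sub: c=cv2.cornerSubPix(g,c.copy(),(4,4),(-1,-1),(cv2.TERM_CRITERIA_EPS+cv2.TERM_CRITERIA_COUNT,50,.01))
    c=c.reshape(-1,2); m=np.array(model,float)
    def res(p):
        cs,sn=np.cos(p[2]),np.sin(p[2]); P=np.c_[p[0]+cs*m[:,0]-sn*m[:,1],p[1]+sn*m[:,0]+cs*m[:,1],m[:,2]]
        return (proj("w",P,k)-c).ravel()
    s=least_squares(res,x0,loss="soft_l1"); return s.x,res(s.x).reshape(-1,2),c
E
python3 - <<'E'
from fit import *
im=cv2.imread("pics/w2.png"); k=np.load("k2.npy",allow_pickle=True).item()
M=[[.09,.125,.1],[.09,-.125,.1],[-.09,-.125,.1],[-.09,.125,.1]]
p,r,c=fit(im,k,M,[[171,108],[382,101],[372,245],[187,248]],[.54,-.18,.28]); print(p,r.round(1).tolist(),c.tolist())
g=cv2.cvtColor(im,cv2.COLOR_BGR2GRAY)
# dark slot blob
roi=np.zeros_like(g); roi[130:228,216:246]=1
hsv=cv2.cvtColor(im,cv2.COLOR_BGR2HSV)
m=((g<125)&(hsv[...,1]<90)&(roi>0)).astype(np.uint8); ys,xs=np.nonzero(m); print(len(xs),xs.min(),xs.max(),ys.min(),ys.max(),cv2.minAreaRect(np.c_[xs,ys].astype(np.float32)))
cs,sn=np.cos(p[2]),np.sin(p[2])
w=lambda q:[p[0]+cs*q[0]-sn*q[1],p[1]+sn*q[0]+cs*q[1],q[2]]
S=[w([a*.0515,.06+b*.0075,.1]) for a,b in((1,1),(1,-1),(-1,-1),(-1,1))]
S+=[w([a*.0545,.06+b*.0105,.1]) for a,b in((1,1),(1,-1),(-1,-1),(-1,1))]
S+=[w([a*.026,-.06+b*.007,.158]) for a,b in((1,1),(1,-1),(-1,-1),(-1,1))]
q=proj("w",S,k)
v=cv2.resize(im[90:260,160:400],None,fx=3.3,fy=3.3,interpolation=cv2.INTER_CUBIC)
for u in q: cv2.circle(v,tuple(int(t) for t in (u-[160,90]+.5)*3.3),2,(0,0,255),-1)
cv2.imwrite("pics/v2.png",v)
print("slot",w([0,.06,.1]),"cap",w([0,-.06,.145]))
E
```

```text
[ 0.53661581 -0.18188463  0.30633209] [[-0.6, -0.1], [0.2, -0.0], [0.7, 0.3], [-0.2, 0.1]] [[169.74105834960938, 107.54487609863281], [381.8492736816406, 101.41771697998047], [371.8919372558594, 243.6692657470703], [186.90695190429688, 248.32518005371094]]
1175 216 244 136 222 ((230.0, 179.0), (86.0, 28.0), 90.0)
slot [np.float64(0.5185220020594161), np.float64(-0.12467786711279208), 0.1] cap [np.float64(0.5547096244961245), np.float64(-0.2390913977041441), 0.145]
```

View pics/v2.png

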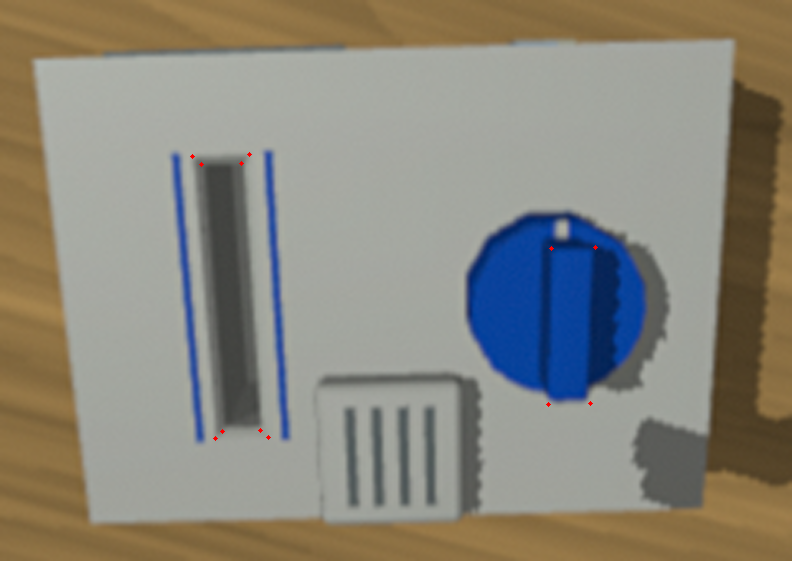

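The crop confirms the fit: the projected slot and bar corners (red) lie on the picture to about 1 mm. Slot mouth is at (0.5185,-0.1247), yaw 17.6°. Next is the rack.

Emit:
move_arm:
  deltas:
    - [1,8,-30,4,0,0,0]
    - [1,8,-30,4,0,0,0]
    - [1,8,-30,4,0,0,0]
    - [1,8,-30,4,0,0,0]
    - [1,8,-30,4,0,0,0]
    - [1,8,-30,4,0,0,0]
    - [1,8,-30,4,0,0,0]
    - [1,8,-30,4,0,0,0]
    - [1,8,-30,4,0,0,0]
    - [1,0,-10,0,0,0,0]

```text
clock: 3.95
eef_pos: [0.5279, 0.1077, 0.3227]
tool_rot: [0.99, 0.141, -0.0, -0.001]
ft_force: [-0.4, -0.6, -0.6]
grip_width: 0.0853
grasp_force: 0.0
```

Emit:
move_arm:
  deltas:
    - [1,0,0,0,0,0,0]
    - [1,0,0,0,0,0,0]

```text
clock: 4.12
eef_pos: [0.5284, 0.1041, 0.3238]
tool_rot: [0.99, 0.139, 0.0, 0.0]
ft_force: [-0.2, -0.6, -0.4]
grip_width: 0.0855
grasp_force: 0.0
```

Run:
```python
from h import *
k=bot.calibration("wrist"); o=bot.get_obs(); print(o["clock"],o["eef_pos"],o["joint_pos"].round(2))
im=bot.camera("wrist"); cv2.imwrite("pics/w3.png",im); np.save("k3.npy",k,allow_pickle=True)
for n,z in(("filter_center",.112),("rack",.05)):
    r=bot.outline_of(n,"wrist")
    if not r: print(n,None);continue
    m=r[0]["pixels"];ys,xs=np.nonzero(m); q=cv2.minAreaRect(np.c_[xs,ys].astype(np.float32)); b=cv2.boxPoints(q)
    print(n,r[0]["conf"],b.round().tolist(),atz("wrist",[q[0]],z,k)[:,:2])
```

```text
4.1167 [0.52844862 0.10410971 0.32379909] [ 0.19  0.3   0.31  1.57 -0.    3.06]
filter_center 0.86 [[233.0, 201.0], [237.0, 117.0], [254.0, 118.0], [250.0, 201.0]] [[0.54892566 0.14998334]]
rack 0.9 [[225.0, 209.0], [228.0, 99.0], [269.0, 100.0], [267.0, 210.0]] [[0.5465851  0.15148752]]
```

View pics/w3.png

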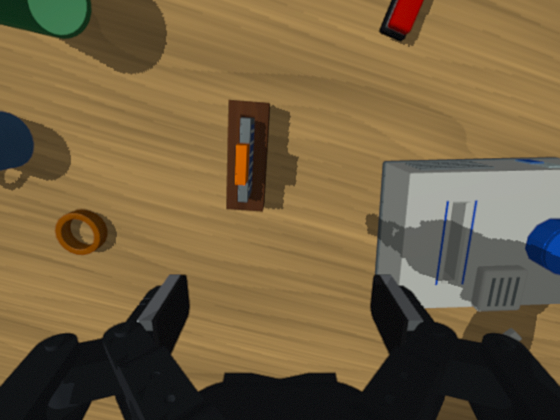

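The picture shows the orange tab at (242,165) in the rack, with the rack's long side close to the tool's x. Joint 6 is at 3.06, too near its limit, so I'll make a half turn back. That also leaves room to turn the cap either way.

Run:
```python
from fit import *
im=cv2.imread("pics/w3.png"); k=np.load("k3.npy",allow_pickle=True).item()
h=cv2.cvtColor(im,cv2.COLOR_BGR2HSV)
roi=np.s_[100:215,220:280]
m=(h[...,0]>5)&(h[...,0]<20)&(h[...,1]>150)
for v in(120,160,200):
    mm=np.zeros(m.shape,bool); mm[roi]=(m&(h[...,2]>v))[roi]; ys,xs=np.nonzero(mm)
    q=cv2.minAreaRect(np.c_[xs,ys].astype(np.float32)); b=cv2.boxPoints(q); P=atz("w",b,.112,k)[:,:2]; e=np.diff(np.r_[P,P[:1]],axis=0)
    print(v,len(xs),b.round(1).tolist(),P.mean(0),np.linalg.norm(e,axis=1).round(3),np.degrees(np.arctan2(e[:,1],e[:,0])).round(1))
p,r,c=fit(im,k,[[.07,.025,.05],[.07,-.025,.05],[-.07,-.025,.05],[-.07,.025,.05]],[[229,100],[269,102],[263,210],[227,208]],[.547,.15,.25]); print(p,r.round(1).tolist(),c.tolist())
```

```text
120 450 [[235.0, 144.0], [246.0, 144.0], [246.0, 184.0], [235.0, 184.0]] [0.54266718 0.1520334 ] [0.012 0.044 0.012 0.044] [ -74.  -165.8  106.    13.6]
160 400 [[234.39999389648438, 183.8000030517578], [236.0, 144.6999969482422], [246.10000610351562, 145.10000610351562], [244.5, 184.3000030517578]] [0.54210664 0.15219008] [0.043 0.011 0.043 0.011] [  11.3  -76.4 -168.2  103.6]
200 146 [[235.8000030517578, 182.8000030517578], [237.0, 145.89999389648438], [245.1999969482422, 146.1999969482422], [244.0, 183.0]] [0.54220709 0.15194781] [0.04  0.009 0.04  0.009] [  11.8  -75.9 -167.8  104.1]
[0.54167914 0.15178728 0.20304459] [[-0.0, -0.4], [0.1, -0.9], [0.4, 1.1], [-0.6, 0.6]] [[228.329345703125, 99.3017578125], [269.1968078613281, 103.13327026367188], [261.95965576171875, 210.79367065429688], [225.8893280029297, 208.5292510986328]]
```

Emit:
move_arm:
  deltas:
    - [1,0,-5,0,0,0,-7]
    - [1,0,-5,0,0,0,-7]
    - [1,0,-5,0,0,0,-7]
    - [1,0,0,0,0,0,-7]
    - [1,0,0,0,0,0,-7]
    - [1,0,0,0,0,0,-7]
    - [1,0,0,0,0,0,-7]
    - [1,0,0,0,0,0,-7]
    - [1,0,0,0,0,0,-7]
    - [1,0,0,0,0,0,-7]

```text
clock: 5.1
eef_pos: [0.5232, 0.1166, 0.3236]
tool_rot: [0.73, 0.683, 0.0, 0.0]
ft_force: [-0.1, 0.1, -0.5]
grip_width: 0.0853
grasp_force: 0.0
```

Emit:
move_arm:
  deltas:
    - [1,0,0,0,0,0,-7]
    - [1,0,0,0,0,0,-7]
    - [1,0,0,0,0,0,-7]
    - [1,0,0,0,0,0,-7]
    - [1,0,0,0,0,0,-7]
    - [1,0,0,0,0,0,-7]
    - [1,0,0,0,0,0,-7]
    - [1,0,0,0,0,0,-7]
    - [1,0,0,0,0,0,-7]
    - [1,0,0,0,0,0,-7]

```text
clock: 5.93
eef_pos: [0.5232, 0.1166, 0.3236]
tool_rot: [0.206, 0.978, -0.0, 0.0]
ft_force: [-0.2, 0.5, -0.0]
grip_width: 0.0854
grasp_force: 0.0
```

Emit:
move_arm:
  deltas:
    - [1,0,0,0,0,0,-7]
    - [1,0,0,0,0,0,-7]
    - [1,0,0,0,0,0,-7]
    - [1,0,0,0,0,0,-7]
    - [1,0,0,0,0,0,-6]
    - [1,0,0,0,0,0,-6]
    - [1,0,0,0,0,0,0]

```text
clock: 6.52
eef_pos: [0.5232, 0.1167, 0.3236]
tool_rot: [-0.139, 0.99, -0.0, 0.0]
ft_force: [-0.3, 1.3, 0.3]
grip_width: 0.0854
grasp_force: 0.0
```

Run:
```python
from h import *
o=bot.get_obs(); print(o["clock"],o["eef_pos"],o["joint_pos"].round(2),R.from_quat(o["tool_rot"]).as_matrix().round(3))
```

```text
6.5167 [0.52317614 0.11671135 0.32356095] [ 0.22  0.3   0.3   1.57 -0.   -0.06] [[-0.962 -0.274  0.   ]
 [-0.274  0.962 -0.   ]
 [-0.    -0.    -1.   ]]
```

Emit:
move_arm:
  deltas:
    - [1,-14,14,20,0,0,0]
    - [1,-14,15,25,0,0,0]
    - [1,0,0,30,0,0,4]
    - [1,0,0,30,0,0,0]
    - [1,0,0,30,0,0,0]
    - [1,0,0,30,0,0,0]
    - [1,0,0,30,0,0,0]
    - [1,0,0,25,0,0,0]
    - [1,0,0,11,0,0,0]
    - [1,0,0,0,0,0,0]

```text
clock: 7.35
eef_pos: [0.5394, 0.152, 0.0888]
tool_rot: [-0.102, 0.995, -0.001, -0.003]
ft_force: [-0.6, -1.2, 0.1]
grip_width: 0.0855
grasp_force: 0.0
```

Emit:
move_arm:
  deltas:
    - [0,0,0,0,0,0,0]
    - [0,0,0,0,0,0,0]
    - [0,0,0,0,0,0,0]
    - [0,0,0,0,0,0,0]
    - [0,0,0,0,0,0,0]
    - [0,0,0,0,0,0,0]
    - [0,0,0,0,0,0,0]
    - [0,0,0,0,0,0,0]
    - [0,0,0,0,0,0,0]
    - [0,0,0,0,0,0,0]

```text
clock: 8.18
eef_pos: [0.5425, 0.1539, 0.0932]
tool_rot: [-0.104, 0.995, -0.0, 0.001]
ft_force: [0.4, 0.2, 5.0]
grip_width: 0.011
grasp_force: 59.8
```

Emit:
move_arm:
  deltas:
    - [0,0,0,-6,0,0,0]
    - [0,0,0,-10,0,0,0]
    - [0,0,0,-14,0,0,0]
    - [0,0,0,-16,0,0,0]
    - [0,0,0,-16,0,0,0]
    - [0,0,0,-16,0,0,0]
    - [0,0,0,-16,0,0,0]
    - [0,0,0,-16,0,0,0]
    - [0,0,0,-16,0,0,0]
    - [0,0,0,-6,0,0,0]

```text
clock: 9.02
eef_pos: [0.5424, 0.1542, 0.227]
tool_rot: [-0.104, 0.995, 0.0, 0.002]
ft_force: [0.3, 0.6, -1.4]
grip_width: 0.0112
grasp_force: 58.8
```

Run:
```python
from h import *
k=bot.calibration("wrist"); o=bot.get_obs(); Rt=R.from_quat(o["tool_rot"]); print(o["clock"],o["eef_pos"],o["grip_width"],Rt.as_matrix().round(3))
im=bot.camera("wrist"); cv2.imwrite("pics/w4.png",im); np.save("k4.npy",[k,o],allow_pickle=True)
r=bot.outline_of("filter_center","wrist"); 
for x in r: print(x["conf"],x["rect"])
# expected filter corners in tool frame, grasp offset dz: lower edge 83+.. below TCP
off=o["eef_pos"][2]-0.0932+0.010
P=[Rt.apply([a,b,0])+[*o["eef_pos"][:2],off+z] for z,a,b in((.07,.05,.006),(.07,.05,-.006),(.07,-.05,-.006),(.07,-.05,.006),(.102,.022,.006),(.102,.022,-.006),(.102,-.022,-.006),(.102,-.022,.006))]
q=proj("w",P,k); print(q.round().tolist())
for u in q: cv2.circle(im,tuple(int(round(t)) for t in u),2,(0,0,255),-1)
cv2.imwrite("pics/v4.png",im)
```

```text
9.0167 [0.54244272 0.15423755 0.22702269] 0.011165468662990471 [[-0.978 -0.208  0.003]
 [-0.208  0.978  0.001]
 [-0.003  0.001 -1.   ]]
0.72 [266.2, 159.1, 28.8, 191.6]
[[293.0, 181.0], [268.0, 181.0], [270.0, 354.0], [291.0, 354.0], [296.0, 266.0], [266.0, 266.0], [267.0, 355.0], [294.0, 355.0]]
```

View pics/v4.png

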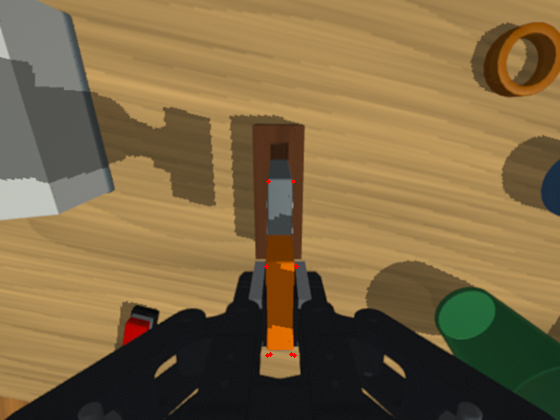

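The filter is held squarely. Its frame edge is at (280,181) as predicted and it is centred laterally, with about 1 mm of offset along the tool's x. Now over to the slot.

Emit:
move_arm:
  deltas:
    - [0,4,-14,0,0,0,0]
    - [0,9,-30,0,0,0,0]
    - [0,10,-33,0,0,0,0]
    - [0,10,-33,0,0,0,0]
    - [0,10,-33,0,0,0,0]
    - [0,10,-33,0,0,0,0]
    - [0,10,-33,0,0,0,0]
    - [0,9,-30,0,0,0,0]
    - [0,6,-20,0,0,0,0]
    - [0,2.3,-8.7,0,0,0,-5.5]

```text
clock: 9.95
eef_pos: [0.5168, -0.1282, 0.2227]
tool_rot: [-0.151, 0.989, 0.0, -0.002]
ft_force: [0.2, 0.7, -1.8]
grip_width: 0.0109
grasp_force: 58.9
```

Emit:
move_arm:
  deltas:
    - [0,0,0,10,0,0,0]
    - [0,0,0,10,0,0,0]
    - [0,0,0,0,0,0,0]
    - [0,0,0,0,0,0,0]

```text
clock: 10.28
eef_pos: [0.5175, -0.1235, 0.2023]
tool_rot: [-0.152, 0.988, 0.001, -0.002]
ft_force: [0.1, 0.3, -0.7]
grip_width: 0.0107
grasp_force: 58.8
```

Run:
```python
from h import *
k=bot.calibration("wrist"); o=bot.get_obs(); Rt=R.from_quat(o["tool_rot"]); print(o["clock"],o["eef_pos"],Rt.as_matrix().round(3),o["joint_pos"].round(2))
im=bot.camera("wrist"); np.save("k5.npy",[k,o],allow_pickle=True); cv2.imwrite("pics/w5.png",im)
p=[.53662,-.18188]; t=.30633; cs,sn=np.cos(t),np.sin(t)
w=lambda q:[p[0]+cs*q[0]-sn*q[1],p[1]+sn*q[0]+cs*q[1],q[2]]
S=[w([a*.0515,.06+b*.0075,.1]) for a,b in((1,1),(1,-1),(-1,-1),(-1,1))]
S+=[w([a*.0545,.06+b*.0105,.1]) for a,b in((1,1),(1,-1),(-1,-1),(-1,1))]
S+=[w([a*.09,b*.125,.1]) for a,b in((1,1),(1,-1),(-1,-1),(-1,1))]
S+=[w([a*.026,-.06+b*.007,.158]) for a,b in((1,1),(1,-1),(-1,-1),(-1,1))]
q=proj("w",S,k); print(q.round().tolist())
for u in q: cv2.circle(im,tuple(int(round(t)) for t in u),1,(0,0,255),-1)
cv2.imwrite("pics/v5.png",cv2.resize(im[60:420,60:540],None,fx=1.65,fy=1.65,interpolation=cv2.INTER_CUBIC))
```

```text
10.2833 [ 0.51746476 -0.12350792  0.20232651] [[-0.954 -0.3   -0.004]
 [-0.3    0.954  0.001]
 [ 0.004  0.002 -1.   ]] [-0.23  0.33  0.02  1.27  0.   -0.54]
[[287.0, 281.0], [269.0, 281.0], [268.0, 157.0], [288.0, 157.0], [291.0, 284.0], [266.0, 284.0], [264.0, 153.0], [292.0, 153.0], [352.0, 320.0], [69.0, 320.0], [19.0, 104.0], [369.0, 102.0], [102.0, 290.0], [81.0, 290.0], [64.0, 213.0], [87.0, 213.0]]
```

View pics/v5.png

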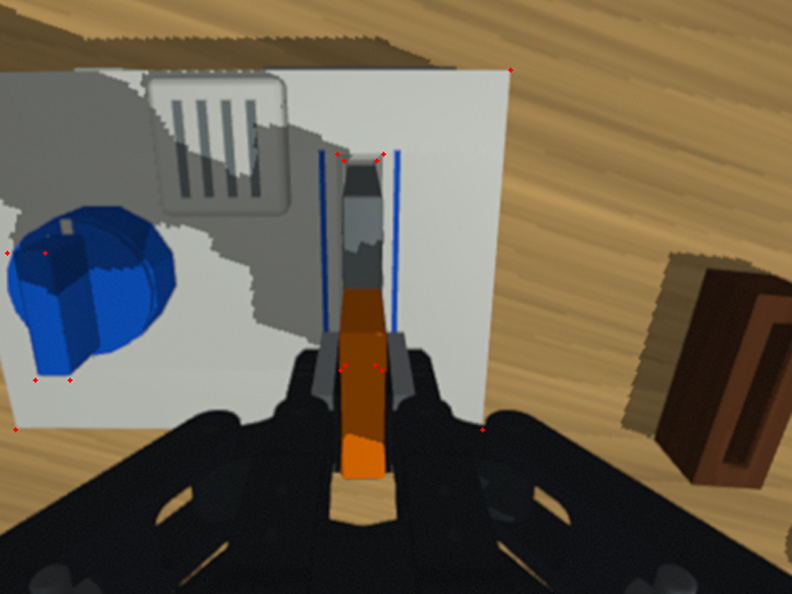

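The slot and deck marks match the picture. The filter's end at crop (363,163) lies over the slot's end at (361,160). I'll make a small correction and start lowering it.

Emit:
move_arm:
  deltas:
    - [0,-1.5,-1,0,0,0,0]
    - [0,0,0,5,0,0,0]
    - [0,0,0,5,0,0,0]
    - [0,0,0,4,0,0,0]
    - [0,0,0,4,0,0,0]
    - [0,0,0,4,0,0,0]
    - [0,0,0,4,0,0,0]
    - [0,0,0,2,0,0,0]
    - [0,0,0,0,0,0,0]

```text
clock: 11.08
eef_pos: [0.5201, -0.1252, 0.1756]
tool_rot: [-0.152, 0.988, 0.0, -0.001]
ft_force: [0.1, 0.4, -1.4]
grip_width: 0.011
grasp_force: 58.9
```

Emit:
move_arm:
  deltas:
    - [0,0,0,6,0,0,0]
    - [0,0,0,8,0,0,0]
    - [0,0,0,8,0,0,0]
    - [0,0,0,8,0,0,0]
    - [0,0,0,8,0,0,0]
    - [0,0,0,8,0,0,0]
    - [0,0,0,8,0,0,0]
    - [0,0,0,4,0,0,0]
    - [0,0,0,1,0,0,0]
    - [0,0,0,0,0,0,0]

```text
clock: 11.92
eef_pos: [0.5202, -0.1252, 0.1168]
tool_rot: [-0.152, 0.988, 0.0, -0.0]
ft_force: [-0.8, 0.8, -2.3]
grip_width: 0.011
grasp_force: 58.8
```

Emit:
move_arm:
  deltas:
    - [0,0,0,2,0,0,0]
    - [0,0,0,2,0,0,0]
    - [0,0,0,1,0,0,0]
    - [0,0,0,0,0,0,0]

```text
clock: 12.25
eef_pos: [0.5209, -0.1251, 0.1132]
tool_rot: [-0.152, 0.988, -0.0, 0.001]
ft_force: [-0.8, 1.0, 2.3]
grip_width: 0.011
grasp_force: 59.5
```

Emit:
move_arm:
  deltas:
    - [0,0,0,1.5,0,0,0]
    - [0,0,0,0,0,0,0]

```text
clock: 12.42
eef_pos: [0.5209, -0.1252, 0.1132]
tool_rot: [-0.152, 0.988, -0.0, 0.001]
ft_force: [-4.6, 1.5, 12.7]
grip_width: 0.0113
grasp_force: 60.9
```

Emit:
move_arm:
  deltas:
    - [1,0,0,-2,0,0,0]
    - [1,0,0,0,0,0,0]
    - [1,0,0,0,0,0,0]
    - [1,0,0,0,0,0,0]
    - [1,0,0,0,0,0,0]
    - [1,0,0,-10,0,0,0]
    - [1,0,0,-25,0,0,0]
    - [1,0,0,-35,0,0,0]
    - [1,0,0,-35,0,0,0]
    - [1,0,0,-30,0,0,0]

```text
clock: 13.25
eef_pos: [0.5206, -0.1253, 0.2506]
tool_rot: [-0.152, 0.988, -0.0, 0.001]
ft_force: [0.6, 0.1, 0.3]
grip_width: 0.0854
grasp_force: 0.0
```

Run:
```python
from h import *
k=bot.calibration("wrist"); o=bot.get_obs(); Rt=R.from_quat(o["tool_rot"]); print(o["clock"],o["eef_pos"],Rt.as_matrix().round(3),o["joint_pos"].round(2))
im=bot.camera("wrist"); np.save("k6.npy",[k,o],allow_pickle=True); cv2.imwrite("pics/w6.png",im)
p=[.53662,-.18188]; t=.30633; cs,sn=np.cos(t),np.sin(t)
w=lambda q:[p[0]+cs*q[0]-sn*q[1],p[1]+sn*q[0]+cs*q[1],q[2]]
S=[w([a*.022,.06+b*.006,z]) for z in(.1,.132) for a,b in((1,1),(1,-1),(-1,-1),(-1,1))]
S+=[w([a*.026,-.06+b*.007,.158]) for a,b in((1,1),(1,-1),(-1,-1),(-1,1))]
q=proj("w",S,k); print(q.round().tolist())
for u in q: cv2.circle(im,tuple(int(round(t)) for t in u),1,(0,0,255),-1)
cv2.imwrite("pics/v6.png",cv2.resize(im[60:420,:480],None,fx=1.65,fy=1.65,interpolation=cv2.INTER_CUBIC))
```

```text
13.25 [ 0.52062787 -0.12527175  0.25064958] [[-0.954 -0.3    0.002]
 [-0.3    0.954 -0.   ]
 [-0.001 -0.001 -1.   ]] [-0.24  0.31  0.12  1.39 -0.   -0.54]
[[288.0, 225.0], [275.0, 225.0], [275.0, 180.0], [288.0, 180.0], [289.0, 238.0], [275.0, 238.0], [274.0, 188.0], [289.0, 188.0], [138.0, 255.0], [121.0, 255.0], [110.0, 190.0], [129.0, 190.0]]
```

View pics/v6.png

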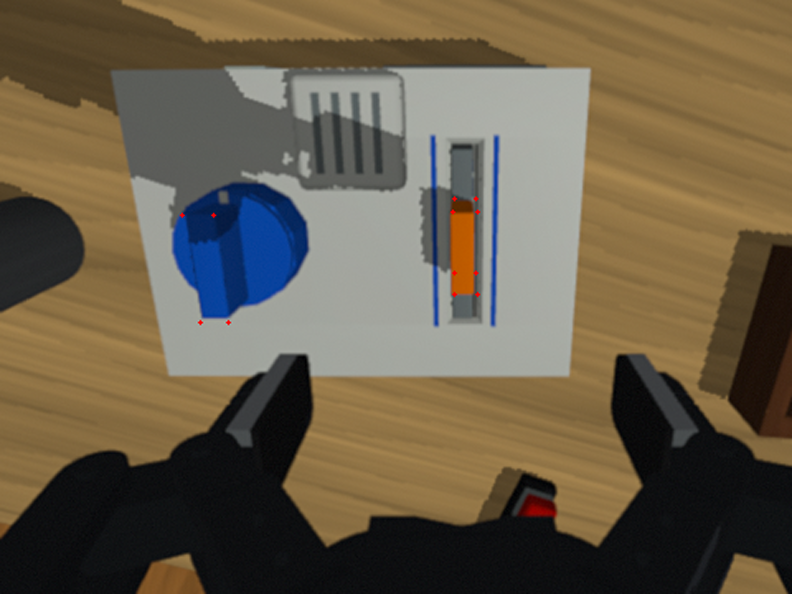

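The filter sits home: its tab is on the predicted marks at crop (463,255), it bottomed at 12 N, and the fingers are free. The cap bar at crop (215,265) matches its prediction to about 1 mm, so I'll go to the cap.

Emit:
move_arm:
  deltas:
    - [1,0,-18,0,0,0,0]
    - [1,1,-30,0,0,0,0]
    - [1,0.5,-35,0,0,0,0]
    - [1,0,-25,0,0,0,0]
    - [1,0,-10,5,0,0,0]
    - [1,0,0,25,0,0,0]
    - [1,0,0,30,0,0,0]
    - [1,0,0,20,0,0,0]
    - [1,0,0,0,0,0,0]
    - [1,0,0,0,0,0,0]

```text
clock: 14.13
eef_pos: [0.5535, -0.2373, 0.1668]
tool_rot: [-0.152, 0.988, 0.001, -0.001]
ft_force: [0.3, 0.2, 0.1]
grip_width: 0.0852
grasp_force: 0.0
```

Run:
```python
from h import *
k=bot.calibration("wrist"); o=bot.get_obs(); Rt=R.from_quat(o["tool_rot"]); print(o["clock"],o["eef_pos"],o["joint_pos"].round(2),Rt.inv().apply(np.array([.5547,-.2389,.142])-o["eef_pos"])*1e3)
im=bot.camera("wrist"); cv2.imwrite("pics/w7.png",im)
p=[.53662,-.18188]; t=.30633; cs,sn=np.cos(t),np.sin(t)
w=lambda q:[p[0]+cs*q[0]-sn*q[1],p[1]+sn*q[0]+cs*q[1],q[2]]
S=[w([a*.026,-.06+b*.007,.158]) for a,b in((1,1),(1,-1),(-1,-1),(-1,1))]
q=proj("w",S,k); print(q.round().tolist())
for u in q: cv2.circle(im,tuple(int(round(t)) for t in u),1,(0,0,255),-1)
cv2.imwrite("pics/v7.png",cv2.resize(im[60:420,:480],None,fx=1.65,fy=1.65,interpolation=cv2.INTER_CUBIC))
```

```text
14.1333 [ 0.55345105 -0.23732942  0.16676679] [-0.41  0.48  0.17  1.26  0.   -0.71] [-0.78418253 -1.93551026 24.76003258]
[[290.0, 325.0], [263.0, 325.0], [262.0, 234.0], [291.0, 234.0]]
```

View pics/v7.png

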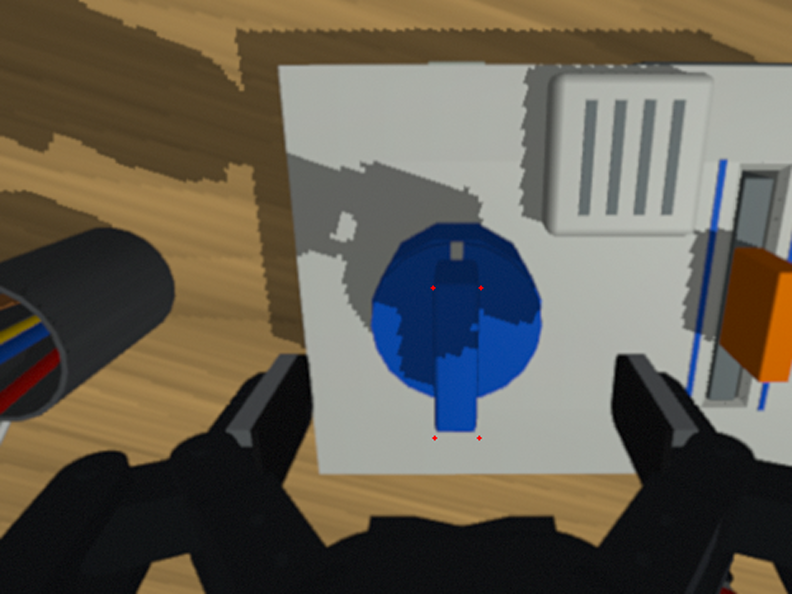

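The bar at crop (456,350) agrees with its marks: laterally exact, about 1 mm towards the tool's +x. I'll go down and grip it.

Emit:
move_arm:
  deltas:
    - [1,0,-1.9,10,0,0,0]
    - [1,0,0,10,0,0,0]
    - [1,0,0,4,0,0,0]
    - [1,0,0,0,0,0,0]
    - [0,0,0,0,0,0,0]
    - [0,0,0,0,0,0,0]
    - [0,0,0,0,0,0,0]
    - [0,0,0,0,0,0,0]
    - [0,0,0,0,0,0,0]
    - [0,0,0,0,0,0,0]

```text
clock: 15.02
eef_pos: [0.5552, -0.24, 0.1442]
tool_rot: [-0.152, 0.988, -0.0, 0.0]
ft_force: [-4.1, 1.9, 19.1]
grip_width: 0.013
grasp_force: 58.8
```

Emit:
move_arm:
  deltas:
    - [0,0,0,0,0,0,0]
    - [0,0,0,0,0,0,0]
    - [0,0,0,0,0,0,0]

```text
clock: 15.27
eef_pos: [0.5552, -0.24, 0.1442]
tool_rot: [-0.152, 0.988, -0.0, 0.0]
ft_force: [-0.8, 1.0, 3.9]
grip_width: 0.0128
grasp_force: 59.7
```

Run:
```python
from h import *
o=bot.get_obs(); print(o["ft_torque"],o["ft_force"],o["joint_pos"].round(3))
```

```text
[0.12768065 0.17467031 0.04006628] [-0.76173084  1.0413111   3.90760449] [-0.408  0.499  0.133  1.204  0.    -0.713]
```

Emit:
move_arm:
  deltas:
    - [0,0,0,0,0,0,4]
    - [0,0,0,0,0,0,4]
    - [0,0,0,0,0,0,4]
    - [0,0,0,0,0,0,4]
    - [0,0,0,0,0,0,2]
    - [0,0,0,0,0,0,0]

```text
clock: 15.77
eef_pos: [0.5552, -0.2389, 0.1443]
tool_rot: [0.001, 1.0, 0.0, 0.0]
ft_force: [-2.0, 2.8, 6.3]
grip_width: 0.0129
grasp_force: 102.8
```

Run:
```python
from h import *
o=bot.get_obs(); print(o["ft_torque"],o["ft_force"],o["joint_pos"].round(3),R.from_quat(o["tool_rot"]).as_matrix()[:2,0])
```

```text
[0.49352487 0.42028533 2.86423683] [-1.97075475  2.84689873  6.31674312] [-4.070e-01  4.990e-01  1.330e-01  1.205e+00  1.000e-03 -4.050e-01] [-0.99999842  0.00177145]
```

That way is a hard stop (2.9 N m at under 18°). Now the other way.

Emit:
move_arm:
  deltas:
    - [0,0,0,0,0,0,-6]
    - [0,0,0,0,0,0,-6]
    - [0,0,0,0,0,0,-6]
    - [0,0,0,0,0,0,-6]
    - [0,0,0,0,0,0,-6]
    - [0,0,0,0,0,0,-6]
    - [0,0,0,0,0,0,-6]
    - [0,0,0,0,0,0,0]

```text
clock: 16.43
eef_pos: [0.5554, -0.2405, 0.1442]
tool_rot: [-0.354, 0.935, -0.001, 0.0]
ft_force: [0.3, 0.2, 3.7]
grip_width: 0.0126
grasp_force: 59.9
```

Run:
```python
from h import *
o=bot.get_obs(); print(o["ft_torque"],o["ft_force"],o["joint_pos"].round(3),R.from_quat(o["tool_rot"]).as_matrix()[:2,0])
```

```text
[0.04661033 0.10598746 0.03218577] [0.34247116 0.18073953 3.65177339] [-0.409  0.5    0.134  1.204 -0.    -1.133] [-0.74909664 -0.66246063]
```

Emit:
move_arm:
  deltas:
    - [0,0,0,0,0,0,-6.8]
    - [0,0,0,0,0,0,-6.8]
    - [0,0,0,0,0,0,-6.8]
    - [0,0,0,0,0,0,-6.8]
    - [0,0,0,0,0,0,-6.8]
    - [0,0,0,0,0,0,-6.8]
    - [0,0,0,0,0,0,-6.8]
    - [0,0,0,0,0,0,-6.8]
    - [0,0,0,0,0,0,-5]
    - [0,0,0,0,0,0,0]

```text
clock: 17.27
eef_pos: [0.5555, -0.2405, 0.1442]
tool_rot: [0.77, -0.638, 0.001, -0.0]
ft_force: [0.2, 0.2, 2.9]
grip_width: 0.0128
grasp_force: 59.9
```

Emit:
move_arm:
  deltas:
    - [0,0,0,-1,0,0,0]
    - [0,0,0,-2,0,0,0]
    - [0,0,0,-2,0,0,0]
    - [0,0,0,0,0,0,0]

```text
clock: 17.6
eef_pos: [0.555, -0.2401, 0.1488]
tool_rot: [0.77, -0.637, -0.0, 0.0]
ft_force: [0.3, -0.9, -0.6]
grip_width: 0.0126
grasp_force: 59.3
```

Run:
```python
from h import *
o=bot.get_obs(); print(o["ft_torque"],o["ft_force"],o["joint_pos"].round(3),R.from_quat(o["tool_rot"]).as_matrix()[:2,0])
```

```text
[-0.00583535 -0.20330854 -0.01718156] [ 0.28738175 -0.89391582 -0.62986255] [-0.408  0.497  0.141  1.216 -0.    -2.167] [ 0.18720521 -0.98232083]
```

Emit:
move_arm:
  deltas:
    - [0,0,0,-5,0,0,0]
    - [0,0,0,-10,0,0,0]
    - [0,0,0,-15,0,0,0]
    - [0,0,0,-16,0,0,0]
    - [0,0,0,-16,0,0,0]
    - [0,0,0,-16,0,0,0]
    - [0,0,0,-16,0,0,0]
    - [0,0,0,-14,0,0,0]
    - [0,0,0,-8,0,0,0]
    - [0,0,0,-4,0,0,0]

```text
clock: 18.43
eef_pos: [0.5552, -0.2402, 0.2711]
tool_rot: [0.771, -0.637, 0.001, -0.0]
ft_force: [0.1, -0.3, 0.7]
grip_width: 0.0124
grasp_force: 59.4
```

Emit:
move_arm:
  deltas:
    - [0,0,0,0,0,0,0]
    - [0,0,0,0,0,0,0]
    - [0,0,0,0,0,0,0]
    - [0,0,0,0,0,0,0]
    - [0,0,0,0,0,0,0]
    - [0,0,0,0,0,0,0]

```text
clock: 18.93
eef_pos: [0.5548, -0.2399, 0.2681]
tool_rot: [0.771, -0.637, -0.001, 0.0]
ft_force: [0.2, -0.8, 0.3]
grip_width: 0.013
grasp_force: 59.4
```

Run:
```python
from h import *
k=bot.calibration("wrist"); o=bot.get_obs(); print(o["clock"],o["eef_pos"],o["ft_force"])
im=bot.camera("wrist"); cv2.imwrite("pics/w8.png",im)
for n in("cap_grip","filter_center"):
    for x in bot.outline_of(n,"wrist"): print(n,x["conf"],x["rect"])
bar=[R.from_quat(o["tool_rot"]).apply([a,b,0])+[0,0,.016]+o["eef_pos"] for a in(-.026,.026) for b in(-.007,.007)]
print("bar expected",proj("w",bar,k).round().tolist())
t=[[.5185+a*np.cos(.306),-.1247+a*np.sin(.306),z] for a in(-.022,.022) for z in(.1,.132)]
print("tab expected",proj("w",t,k).round().tolist())
im=bot.camera("side"); 
for n in("cap_grip","filter_center"):
    for x in bot.outline_of(n,"side"): print(n,x["conf"],x["rect"])
print(proj("side",np.array(t+[o["eef_pos"]])).round().tolist())
```

```text
18.9333 [ 0.55479579 -0.23992456  0.26814426] [ 0.23176191 -0.82212236  0.27865757]
cap_grip 0.77 [220.6, 201.0, 116.7, 150.3]
bar expected [[261.0, 356.0], [292.0, 356.0], [259.0, 252.0], [293.0, 252.0]]
tab expected [[311.0, 303.0], [314.0, 321.0], [271.0, 307.0], [270.0, 325.0]]
cap_grip 0.62 [299.3, 136.3, 15.6, 18.1]
filter_center 0.56 [300.2, 191.0, 20.2, 7.1]
[[315.0, 196.0], [316.0, 190.0], [304.0, 197.0], [304.0, 190.0], [307.0, 140.0]]
```

```bash
python3 -c "
from workcell import bot
print(bot.job_done())"
```

```text
the job is handed in; nothing more can be done
None
```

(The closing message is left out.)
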